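# Key and pulley onto a pump drive shaft

### The arm

A 6-joint arm with a two-finger parallel gripper is mounted at the origin on the work surface. World frame = base frame: x ahead of the robot, y to its left, z up, the work surface at z = 0. Lengths are in m, angles in rad, forces in N, time in s.
With the tool pointing down it reaches from about 0.275 to 0.975 m from the base axis. Payload 8.4 kg.
Tool frame: the origin (TCP) lies midway between the tips of the shut fingers; the grasp point (between the pads) lies 19 mm behind it; z points along the fingers, y is the line along which they close (so a half turn about z gives the same grasp; the last joint's range is limited). The gripper opens to 92 mm and grips with 3 to 60 N. Pads are 20 mm wide; open, the fingers measure 128 mm over their backs; the gripper's body (75 mm by 189 mm) begins 69 mm behind the grasp point.
Start: joints at [-1.288, 0.353, 1.633, -0, 1.155, -0.002], TCP at [0.176, -0.6, 0.215] pointing down, gripper open.
Joint ranges: [-2.63, 2.63], [-0.92, 2.1], [0.06, 2.66], [-1.3, 4.44], [0, 2.69], [-3.02, 3.02]. Speed limits (rad/s): [2.22, 2.22, 2.79, 3.14, 3.14, 3.14].

### API

Orientations are given as a unit quaternion [x, y, z, w].
In Python, from cell import r gives the robot as it stands.
- The arm moves only by the shell command python3 steer.py 'ROWS'. ROWS is rows parted by semicolons, their numbers by spaces, 1 to 12 of them, each of 7 numbers: a rotation vector rx, ry, rz in rad, then dx, dy, dz in m, then the finger opening in m; each row shifts and turns the commanded pose from where the row before left it, along the tool's axes as they then stand; what a row does not reach is not made up. A row lasts 1/10 s, in which the tool goes at most 0.05 m and 0.15 rad, less where a joint would pass 70% of its speed; a pose out of reach is approached as far as the arm can. The fingers move at their own pace and stop on an object; the grip force is fixed at half the most. Time passes only in rows, so rows that do not move let the fingers close. It prints the time, the measured TCP pose, the force, the opening and the grip force at its end.
- r.get_state(): the state, without advancing time (a new reading comes with each control period).
- r.snapshot(name): name is "scene" or "top"; returns the picture (384x512x3 uint8, red, green, blue); there is no depth.
- r.camera_model(name): a dict with "fx", "fy", "cx", "cy" (pixels), "R" (3x3) and "t" (3): a world point X has camera coordinates R X + t. Camera axes: x right, y down, z forward; pixel columns grow to the right and rows downward; lengths in m; the calibration is good to about 2 mm. A picture is of the moment at which its call begins. camera_model takes no time and is no camera call.
- r.finish_job(): hands the job in; it is judged then, once.
The state is a dict: "time_s": time; "joints": joint angles; "qvel": joint speeds; "joint_efforts": joint torques, N m; "position": TCP position; "tcp_rot": TCP orientation; "contact_force": force on the tool from outside, world axes, zero at the start; "ft_torque": the same for the moment, N m; "opening": finger opening in m; "finger_force": force on a finger pad.
Only numpy, scipy, OpenCV 4.12 (cv2) and the standard library are available. Lean on these libraries where they do the work, as an engineer would, in place of code of your own. Each camera call takes 0.05 s, during which the arm holds its last target. There are 200 camera calls.

### The job

The pump drive lies on its back, shaft up: take the long brass key from the blue rack, drop it fully down into the shaft slot and let go. Then slide the red-striped pulley onto the shaft, turning it gently by feel, never forcing it, until its hidden keyway finds the key, and leave it fully home on the bearing housing. Leave the short key, bottle, beaker and jar where they are.

Things in the scene. Friction and masses are not known exactly. Their poses are not given: they have to be found in the camera images.
- drive: Fixed off-white pump drive on its back: box 205 x 150 x 120 mm high, dark screen on its upper face. Origin on the shaft axis at table level; the box runs from x -60 to 145, y -75 to 75. On it a square aluminium bearing housing 48 x 48 mm (top at z 140) with the vertical steel shaft, diameter 30 up to z 167, then a 26 mm nose to z 171. The shaft does not turn.
- seat (a point): Centre of the bearing housing's upper face, on the shaft axis, 140 mm above the table; the pulley's underside rests here when home. x points towards the slot, z up. The shaft's tip is 31 mm above it.
- slot (a point): Centre of the slot's floor, 14 mm from the shaft axis along x, 120 mm above the table. The slot is a vertical groove 12 mm wide (y) in the shaft, its back 8 mm from the axis, open at the tip and on the +x side; its lowest 20 mm are a 12 x 12 mm pocket in the housing, closed all round. The key stands upright on this point, faces along x and y, its top then 26 mm above the housing.
- key: The key to use: loose bright brass bar 10 x 10 mm, 46 mm long, 39 g, standing upright in a rack hole with 30 mm (from 24 to 54 mm above the table) showing. Origin at the centre of its lower end, z along its length, x and y square to its faces and parallel to the rack's.
- short_key: A wrong key, dark steel, 10 x 10 x 30 mm, standing in the other rack hole, 60 mm away along the rack's x. Origin at the centre of its lower end. Stays where it is.
- rack: Fixed blue plastic block 110 (x) x 46 (y) x 24 mm with two square holes 11.5 mm wide, 16 mm deep, 30 mm either side of its centre along its x. Origin at the centre of its underside. Which hole holds the brass key varies.
- pulley: Loose belt pulley, about 0.32 kg, lying flat, bore down. Black toothed rim 72 mm across and 14 mm high, above it a round aluminium boss, diameter 50 mm, up to 38 mm, closed on top: grip it there. Origin at the centre of its underside, z up, x towards the red stripe on its top.
- bore (a point): Mouth of the pulley's bore, at its origin: diameter 32, 34 mm deep, with one keyway 14 mm wide, 21 mm from the axis, all the way up. It is in a sleeve clamped by friction (slips above 0.6 N m) at an unknown angle: the keyway, unseen from above, lies within 0.6 rad either side of the red stripe (x).
- grip (a point): Centre of the pulley's closed top, 38 mm above its underside. Off the keyway, the pulley stops on the key's upper end, 26 mm short of home; turned under a light push of a few newtons it drops over the key when the keyway is within about 0.08 rad of it.
- reagent: Bystander: glass bottle, 70 mm across, 150 mm high, blue cap. Origin at the centre of its base.
- beaker: Bystander: clear beaker, 68 mm across, 85 mm high. Origin at the centre of its base.
- jar: Bystander: amber jar, 60 mm across, 80 mm high, white cap. Origin at the centre of its base.

How it is judged:
By the outcome, as a careful person would: the job done as asked, in the order asked, and still so for the second after the job is handed in, with the robot touching nothing.
It also fails if it takes over 72 s, if anything falls off the work surface, if the arm or the gripper's body presses on something with over 40 N, if the wrist force passes 120 N, or if a joint passes its speed limit or range.

## Working session

There is one attempt and no reset: what is moved stays moved. The work goes in short steps, Python scripts to look and compute and a shell command to move; the robot and the scene stay as the last step left them, time stands still between calls to the robot, and variables do not carry over. Pictures are saved under pics/ and viewed, at most 10 in all, crops included, and the job is handed in when it is done.

```bash
ls; mkdir -p pics
python3 - <<'E'
from cell import r
import cv2,numpy as np
for n in ("scene","top"):
    im=r.snapshot(n); cv2.imwrite(f"pics/{n}0.png",im[:,:,::-1]); c=r.camera_model(n)
    print(n,c["fx"],c["cx"],c["cy"],np.round(c["R"],3).tolist(),np.round(c["t"],3), np.round(-np.array(c["R"]).T@np.array(c["t"]),3))
s=r.get_state();print(s)
E
```

```text
cell.py
pics
steer.py
scene 395.7945863564905 249.85469139498747 189.3695260078624 [[-0.15, 0.989, -0.015], [0.517, 0.065, -0.854], [-0.843, -0.136, -0.521]] [ 0.061 -0.187  1.557] [1.418 0.164 0.652]
top 402.2026825320949 259.81337557420045 191.54550021268128 [[0.004, -1.0, -0.004], [-0.989, -0.003, -0.15], [0.15, 0.004, -0.989]] [0.018 0.609 1.319] [0.405 0.014 1.395]
{'time_s': 0.1, 'joints': array([-1.28838635e+00,  3.53599629e-01,  1.63402275e+00, -1.89618220e-06,
        1.15516568e+00, -2.40828053e-03]), 'qvel': array([-1.37464461e-03, -1.64316400e-04, -1.61258124e-03, -9.76124828e-05,
       -1.05317567e-03, -6.89183532e-04]), 'joint_efforts': array([-1.57437429e-03, -5.94907629e+01, -3.34930480e+01,  6.99069514e-02,
        1.84480503e-02, -1.47375846e-05]), 'position': array([ 0.17549322, -0.59942363,  0.21394163]), 'tcp_rot': array([ 9.89876714e-01,  1.41928621e-01, -8.42646966e-05, -5.91735388e-04]), 'contact_force': array([-0.37837925,  0.01865736,  0.46935982]), 'ft_torque': array([0.00906611, 0.04393041, 0.03809289]), 'finger_force': 0.0, 'opening': 0.09168123725418222}
```

View pics/scene0.png

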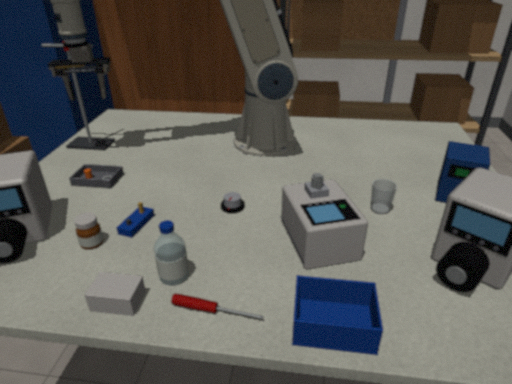

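View pics/top0.png

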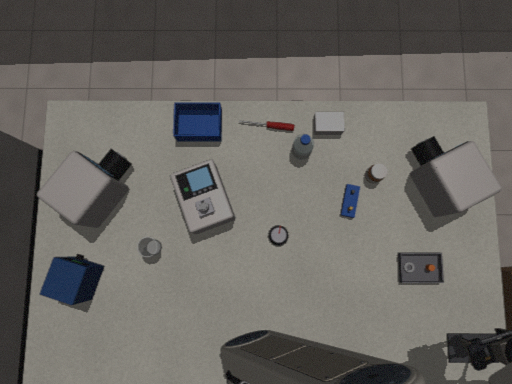

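The scene view shows the rack at about (137,221), the pulley at (232,203) and the drive shaft at (317,185). In the top view they are at (350,201), (279,235) and (205,207). Next I enlarge the three.

```bash
cat > h.py <<'E'
import numpy as np,cv2
from cell import r
C={n:{k:np.array(v) for k,v in r.camera_model(n).items()} for n in("scene","top")}
def ray(n,p):
    c=C[n];d=np.array([(p[0]-c["cx"])/c["fx"],(p[1]-c["cy"])/c["fy"],1.]);d=c["R"].T@d
    return -c["R"].T@c["t"],d/np.linalg.norm(d)
def plane(n,p,z):
    o,d=ray(n,p);return o+d*(z-o[2])/d[2]
def tri(ps,pt):
    (a,u),(b,v)=ray("scene",ps),ray("top",pt)
    k=np.linalg.lstsq(np.c_[u,-v],b-a,rcond=None)[0];A=a+u*k[0];B=b+v*k[1]
    return (A+B)/2,np.linalg.norm(A-B)
def proj(n,X):
    c=C[n];q=c["R"]@np.array(X)+c["t"];return np.array([c["fx"]*q[0]/q[2]+c["cx"],c["fy"]*q[1]/q[2]+c["cy"]])
def avg(n,k=4): return np.mean([r.snapshot(n).astype(float) for _ in range(k)],0)
E
python3 - <<'E'
from h import *
S=avg("scene");T=avg("top");np.savez("a.npz",S=S,T=T)
def crop(I,x,y,w=40,h=30,s=6):
    c=cv2.resize(I[y:y+h,x:x+w].astype(np.uint8)[:,:,::-1],None,fx=s,fy=s,interpolation=cv2.INTER_NEAREST);return c
a=np.hstack([crop(S,117,198,44,48),crop(S,212,182,44,48),crop(S,298,170,44,48)])
b=np.hstack([crop(T,328,178,44,48),crop(T,257,212,44,48),crop(T,183,182,44,48)])
cv2.imwrite("pics/crop1.png",np.vstack([a,b]))
E
```

```text
(no output)
```

View pics/crop1.png

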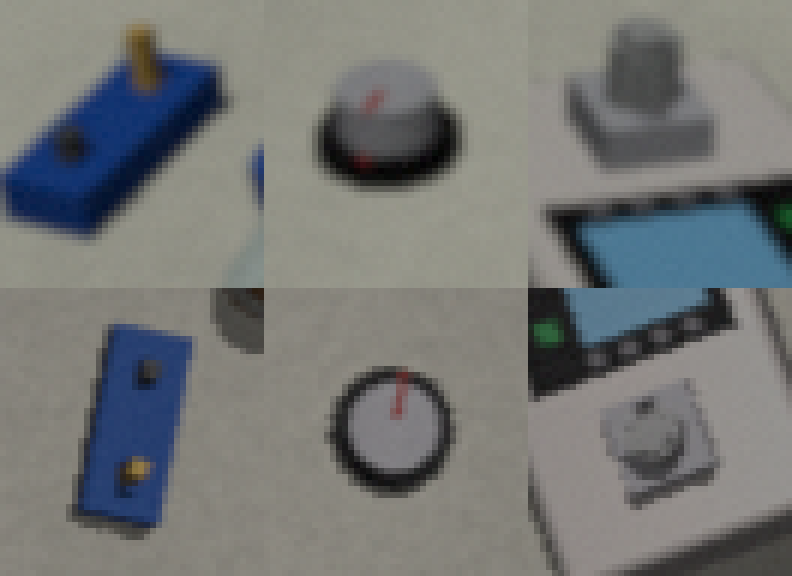

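The crops show the brass key in the near-side rack hole, with its tip at scene (141,203) and top (351,208). The pulley stripe points about +x. The slot is a dark notch on the screen side of the shaft, at top (202.5,201.5). Now I measure sub-pixel with colour masks.

```bash
cat > m.py <<'E'
from h import *
d=np.load("a.npz");K=8
def up(n,x,y,w,h):
    I=d["S" if n=="scene" else "T"][y:y+h,x:x+w].astype(np.float32)
    return cv2.resize(I,None,fx=K,fy=K,interpolation=cv2.INTER_CUBIC)
def toimg(p,x,y): return (np.asarray(p,float)+.5)/K-.5+np.array([x,y])
def big(m):
    c=max(cv2.findContours(m.astype(np.uint8),0,cv2.CHAIN_APPROX_NONE)[0],key=cv2.contourArea);return c
def cen(c):
    m=cv2.moments(c);return np.array([m["m10"]/m["m00"],m["m01"]/m["m00"]])
P=lambda *a:print(*[np.round(x,4).tolist() if not isinstance(x,str) else x for x in a])
# rack
o=(328,178);I=up("top",*o,44,48);R,G,B=I[...,0],I[...,1],I[...,2]
c=cv2.convexHull(big((B-R>60)))
rect=toimg(cv2.boxPoints(cv2.minAreaRect(c)),*o);W=np.array([plane("top",p,.024)[:2] for p in rect])
P("rack corners",W,"edges",np.linalg.norm(np.roll(W,-1,0)-W,axis=1),"cen",W.mean(0),"yaw",[np.arctan2(*(np.roll(W,-1,0)-W)[i][::-1]) for i in range(2)])
bt=big((R-B>25)&(np.arange(I.shape[0])[:,None]>200)&(np.arange(I.shape[0])[:,None]<300));P("brass top px",toimg(cen(bt),*o),toimg(bt[:,0].min(0),*o),toimg(bt[:,0].max(0),*o))
o2=(117,198);J=up("scene",*o2,44,48);bs=big(J[...,0]-J[...,2]>28);P("brass scene",toimg(cen(bs),*o2),toimg(bs[:,0].min(0),*o2),toimg(bs[:,0].max(0),*o2))
# pulley
o=(257,212);I=up("top",*o,44,48);g=I.mean(2)
dk=cv2.convexHull(big(g<75));e=cv2.fitEllipse(dk);pc=toimg(e[0],*o);P("rim top",pc,e[1],plane("top",pc,.007))
lab=(I[...,2]-I[...,1]*1.0);m=(g>95)&(np.hypot(*(np.indices(g.shape)[::-1]-np.array(e[0])[:,None,None]))<8.2*K)
e2=cv2.fitEllipse(cv2.convexHull(big(m)));pt=toimg(e2[0],*o);P("boss top",pt,e2[1],plane("top",pt,.038))
rd=np.argwhere(I[...,0]-I[...,1]>25)[:,::-1];st=np.array([plane("top",toimg(q,*o),.038)[:2] for q in rd[::5]])
ctr=plane("top",pt,.038)[:2];v=st.mean(0)-ctr;P("stripe",v,"yaw",np.arctan2(v[1],v[0]),"rng",np.linalg.norm(st-ctr,axis=1).min(),np.linalg.norm(st-ctr,axis=1).max())
o=(212,182);I=up("scene",*o,44,48);g=I.mean(2);P("scene pulley rows at col 20.5",[int(x) for x in g[::8,164]])
e3=cv2.fitEllipse(cv2.convexHull(big(g<80)));P("rim scene",toimg(e3[0],*o),e3[1],plane("scene",toimg(e3[0],*o),.007))
P("gray row scene y=202-182=10..20 thr: ",proj("scene",[*ctr,.038]))
E
python3 m.py
```

```text
rack corners [[0.535, -0.2578], [0.6404, -0.2795], [0.6325, -0.3227], [0.5274, -0.3005]] edges [0.1076, 0.0439, 0.1075, 0.0434] cen [0.5838, -0.2901] yaw [-0.2037, -1.7503]
brass top px [350.1851, 207.8427] [348.1875, 206.1875] [352.1875, 209.4375]
brass scene [140.0143, 206.1022] [137.0625, 201.1875] [142.4375, 211.9375]
rim top [277.7912, 235.3785] [162.9404, 167.8553] [0.4633, -0.042, 0.007]
boss top [278.2381, 234.6119] [116.5497, 119.4127] [0.4646, -0.0423, 0.038]
stripe [0.0185, -0.0036] yaw -0.1934 rng 0.0052 0.0316
scene pulley rows at col 20.5 [144, 143, 144, 143, 144, 144, 144, 143, 142, 142, 134, 126, 124, 125, 122, 116, 117, 119, 117, 102, 87, 85, 85, 86, 86, 82, 61, 30, 11, 4, 22, 67, 116, 143, 148, 145, 145, 146, 146, 145, 146, 147, 145, 144, 145, 146, 147, 148]
rim scene [232.221, 205.0004] [128.2065, 193.4941] [0.4673, -0.0431, 0.007]
gray row scene y=202-182=10..20 thr:  [232.2557, 195.6309]
```

```bash
cat > m2.py <<'E'
from m import *
print("----")
for a,b in (((140.2,202.6),(351.1,207.6)),):
    P("key top tri",*tri(a,b))
P("pulley top tri",*tri((232.2,196.4),pt))
T=d["T"];g=T.mean(2)
# drive box top face: bright low-saturation area, top view
o=(160,150);I=up("top",*o,80,95);gg=I.mean(2);sat=I.max(2)-I.min(2)
np.set_printoptions(linewidth=250)
print("row205 top",[int(x) for x in g[205,165:245]]); print("col225",[int(x) for x in g[150:240,222]])
print("RGB table/box",T[215,160],T[195,180].round(),T[220,195].round(),T[207,205].round())
E
python3 m2.py | sed -n '/----/,$p'
python3 - <<'E'
from m import *
I=d["T"][152:242,160:245].astype(np.uint8)
S=d["S"][165:270,272:372].astype(np.uint8)
a=cv2.resize(I,(510,540),interpolation=cv2.INTER_CUBIC);a=np.clip((a.astype(float)-60)*1.6,0,255).astype(np.uint8)
b=cv2.resize(S[0:36,25:62],(259,252),interpolation=cv2.INTER_CUBIC);b=np.vstack([b,np.zeros((288,259,3),np.uint8)])
t=cv2.resize(d["T"][192:226,188:225].astype(np.uint8),(259,238),interpolation=cv2.INTER_CUBIC);b[270:508]=t
b=np.clip((b.astype(float)-60)*1.6,0,255).astype(np.uint8)
cv2.imwrite("pics/drive.png",np.hstack([a,b])[:,:,::-1])
E
```

```text
----
key top tri [0.5548, -0.2858, 0.0524] 0.0011
pulley top tri [0.4647, -0.0425, 0.0354] 0.0001
row205 top [128, 125, 126, 127, 127, 127, 130, 133, 134, 131, 128, 128, 129, 97, 70, 97, 120, 135, 139, 138, 138, 139, 141, 140, 140, 140, 139, 140, 141, 139, 115, 114, 123, 123, 106, 110, 117, 119, 118, 118, 118, 116, 119, 87, 107, 125, 121, 108, 130, 145, 144, 144, 146, 145, 143, 146, 145, 144, 146, 146, 145, 147, 141, 124, 90, 71, 113, 133, 130, 130, 129, 129, 127, 128, 128, 129, 128, 129, 132, 134]
col225 [131, 131, 133, 134, 135, 133, 133, 130, 128, 129, 129, 130, 131, 132, 132, 132, 131, 130, 129, 129, 127, 128, 131, 131, 129, 129, 133, 133, 128, 118, 117, 113, 95, 83, 78, 81, 88, 110, 121, 126, 134, 139, 143, 147, 145, 146, 145, 144, 145, 146, 145, 144, 144, 146, 145, 144, 146, 144, 145, 144, 144, 145, 145, 145, 145, 144, 146, 145, 145, 125, 97, 60, 51, 53, 56, 71, 70, 70, 68, 69, 70, 68, 77, 129, 134, 130, 128, 129, 130, 132]
RGB table/box [134.75 132.75 125.  ] [143. 138. 135.] [146. 140. 138.] [107. 106. 107.]
rack corners [[0.535, -0.2578], [0.6404, -0.2795], [0.6325, -0.3227]
[... 153 characters left out ...]
.1875] [352.1875, 209.4375]
brass scene [140.0143, 206.1022] [137.0625, 201.1875] [142.4375, 211.9375]
rim top [277.7912, 235.3785] [162.9404, 167.8553] [0.4633, -0.042, 0.007]
boss top [278.2381, 234.6119] [116.5497, 119.4127] [0.4646, -0.0423, 0.038]
stripe [0.0185, -0.0036] yaw -0.1934 rng 0.0052 0.0316
scene pulley rows at col 20.5 [144, 143, 144, 143, 144, 144, 144, 143, 142, 142, 134, 126, 124, 125, 122, 116, 117, 119, 117, 102, 87, 85, 85, 86, 86, 82, 61, 30, 11, 4, 22, 67, 116, 143, 148, 145, 145, 146, 146, 145, 146, 147, 145, 144, 145, 146, 147, 148]
rim scene [232.221, 205.0004] [128.2065, 193.4941] [0.4673, -0.0431, 0.007]
gray row scene y=202-182=10..20 thr:  [232.2557, 195.6309]
```

View pics/drive.png

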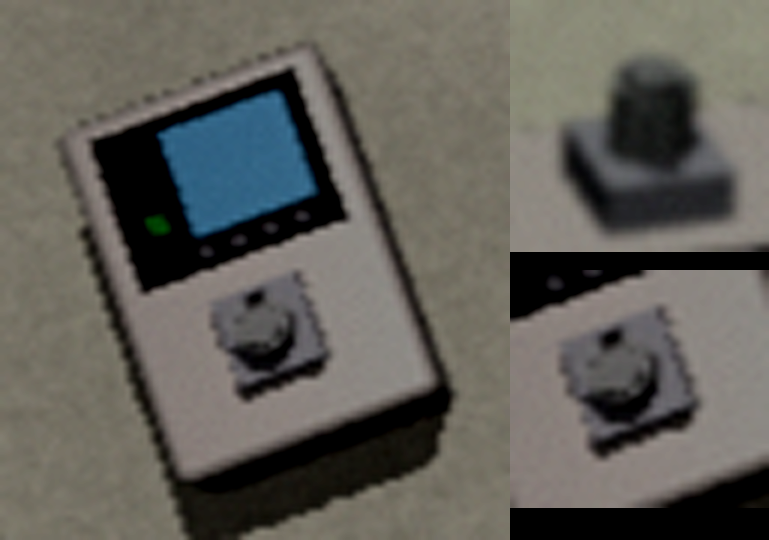

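The drive view shows box corners at top pixels (170.3,175.3), (212.5,159.5), (233.3,216.2) and (190.3,231.7). The slot notch is at (202.5,201.7) on the screen side. I compute the axis and yaw several ways.

```bash
cat > m3.py <<'E'
from m import *
print("----")
# box top face by line fits: bright mask of enlarged view, edges from gradient-level crossing
o=(160,150);I=up("top",*o,85,92);gg=cv2.GaussianBlur(I.mean(2),(0,0),4)
px=lambda q:np.array([160+q[0]/6-.5+.5/6,152+q[1]/6-.5+.5/6])
Q=[px(q) for q in ((62,140),(315,45),(440,385),(182,478))]
W=np.array([plane("top",q,.12)[:2] for q in Q]);E=np.roll(W,-1,0)-W
P("box",W,"len",np.linalg.norm(E,axis=1),"yaws",[np.arctan2(*e[::-1]) for e in E])
x=(E[3]-E[1]);x/=np.linalg.norm(x);yw=np.arctan2(x[1],x[0]);ax=W.mean(0)-x*.0425;P("axis from box",ax,"yaw",yw)
H=[px(q) for q in ((213,303),(297,273),(326,352),(240,389))]
V=np.array([plane("top",q,.14)[:2] for q in H]);F=np.roll(V,-1,0)-V
P("housing",V.mean(0),np.linalg.norm(F,axis=1),[np.arctan2(*e[::-1]) for e in F])
# screen panel (black) yaw
m=(I.max(2)<70);m[:, :]&=True
ps=lambda q:np.array([297+(q[0]-510)/7-.5+.07,165+q[1]/7-.5+.07])
for nm,q in (("L",(566,130)),("R",(736,178)),("B",(607,204))): P("scene housing "+nm,plane("scene",ps(q),.14)[:2])
P("shaft tip scene",plane("scene",ps((653,70)),.171)[:2],"tip tri",*tri(ps((653,70)),px((258,320))))
blue=(I[...,2]-I[...,0]>30);rc=cv2.minAreaRect(cv2.convexHull(big(blue)));b=np.array([plane("top",toimg(q,*o),.12)[:2] for q in cv2.boxPoints(rc)]);D=np.roll(b,-1,0)-b
P("screen yaws",[np.arctan2(*e[::-1]) for e in D],np.linalg.norm(D,axis=1))
P("pred slot top px for axis/yaw",proj("top",[*(ax+.014*x),.167]),proj("top",[*(ax+.014*x),.14]),proj("top",[*ax,.171]))
E
python3 m3.py | sed -n '/----/,$p' | grep -v '^rack'
cat > go.py <<'E'
# usage: go.py x y z [phi]: shift in tool axes (current), turn needed
import sys,numpy as np
from cell import r
from scipy.spatial.transform import Rotation as R
s=r.get_state();M=R.from_quat(s["tcp_rot"]).as_matrix()
np.set_printoptions(suppress=True,precision=4)
phi=np.arctan2(M[1,0],M[0,0])
print("t %.1f"%s["time_s"],"pos",s["position"],"phi %.4f"%phi,"zax",M[:,2],"F",s["contact_force"].round(1),"T",s["ft_torque"].round(2),"open %.4f ff %.1f"%(s["opening"],s["finger_force"]),"j6 %.2f"%s["joints"][5])
a=list(map(float,sys.argv[1:]))
if len(a)>=3: print("tool shift",M.T@(np.array(a[:3])-s["position"]))
if len(a)>3: print("rz",(phi-a[3]))
E
python3 steer.py '0 0 -.15 0 0 0 .092;0 0 -.15 0 0 0 .092;0 0 -.15 0 0 0 .092;0 0 -.15 0 0 0 .092;0 0 -.15 0 0 0 .092;0 0 -.15 0 0 0 .092;0 0 -.15 0 0 0 .092;0 0 -.03 0 0 0 .092;0 0 0 0 0 0 .092'
python3 go.py .5546 -.285 .10 1.367
```

```text
time_s: 1.4
position: [0.1756, -0.5998, 0.2146]
tcp_rot: [0.777, 0.63, -0.0, 0.0]
contact_force: [0.4, 0.2, 0.1]
opening: 0.0919
finger_force: 0.0
t 1.4 pos [ 0.1756 -0.5998  0.2146] phi 1.3621 zax [ 0. -0. -1.] F [0.4 0.2 0.1] T [-0.08 -0.09 -0.  ] open 0.0919 ff 0.0 j6 -1.08
tool shift [0.3865 0.3055 0.1146]
rz -0.004900942091899285
```

```bash
python3 steer.py '0 0 -.005 .035 .0278 0 .04;0 0 0 .035 .0278 0 .04;0 0 0 .035 .0278 0 .04;0 0 0 .035 .0278 0 .04;0 0 0 .035 .0278 0 .04;0 0 0 .035 .0278 0 .04;0 0 0 .035 .0278 0 .04;0 0 0 .035 .0278 0 .04;0 0 0 .035 .0278 0 .04;0 0 0 .035 .0278 0 .04;0 0 0 .035 .0278 0 .04;0 0 0 0 0 0 .04'
python3 go.py .5546 -.285 .10 1.367
```

```text
time_s: 2.6
position: [0.5559, -0.2805, 0.2146]
tcp_rot: [0.774, 0.633, 0.001, 0.0]
contact_force: [0.2, -0.1, 0.1]
opening: 0.04
finger_force: 0.0
t 2.6 pos [ 0.5559 -0.2805  0.2146] phi 1.3699 zax [ 0.0018  0.0007 -1.    ] F [ 0.2 -0.1  0.1] T [-0.05 -0.06 -0.03] open 0.0400 ff 0.0 j6 -0.27
tool shift [-0.0048 -0.0006  0.1146]
rz 0.0029215251850298607
```

```bash
python3 steer.py '0 0 .003 -.0048 -.0006 .04 .04;0 0 0 0 0 .04 .04;0 0 0 0 0 .04 .04;0 0 0 0 0 .02 .04;0 0 0 0 0 0 .04'
python3 go.py .5546 -.285 .045 1.367
python3 - <<'E'
from h import *
S=r.snapshot("scene");T=r.snapshot("top")
a=cv2.resize(S[155:215,105:180][:,:,::-1],None,fx=6,fy=6,interpolation=cv2.INTER_CUBIC)
b=cv2.resize(T[180:240,320:375][:,:,::-1],None,fx=6,fy=6,interpolation=cv2.INTER_CUBIC)
cv2.imwrite("pics/g1.png",np.hstack([a,b]))
E
```

```text
time_s: 3.1
position: [0.5481, -0.2877, 0.0714]
tcp_rot: [0.776, 0.63, -0.001, -0.003]
contact_force: [-0.1, -0.2, 1.1]
opening: 0.04
finger_force: 0.0
t 3.1 pos [ 0.5481 -0.2877  0.0714] phi 1.3638 zax [-0.0053  0.0026 -1.    ] F [-0.1 -0.2  1.1] T [-0.06 -0.13  0.03] open 0.0400 ff 0.0 j6 -0.28
tool shift [0.004  0.006  0.0264]
rz -0.003231923010902138
```

View pics/g1.png

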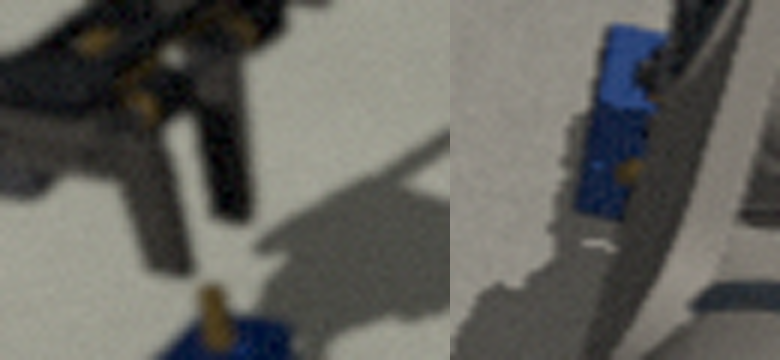

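The fingertips straddle the key in the scene view: tips at crop (175,270) and (232,215), key tip at (212,290). The arm had not quite settled, so I re-read the state.

```bash
python3 go.py .5546 -.285 .045 1.367
```

```text
t 3.2 pos [ 0.5506 -0.2889  0.075 ] phi 1.3648 zax [-0.0001 -0.     -1.    ] F [ 1.1 -0.  -0.6] T [-0.04 -0.07 -0.01] open 0.0399 ff 0.0 j6 -0.28
tool shift [0.0046 0.0031 0.03  ]
rz -0.0022035191887106453
```

```bash
python3 steer.py '0 0 0 .0046 .003 0 .04;0 0 0 0 0 .015 .04;0 0 0 0 0 .015 .04;0 0 0 0 0 0 .04;0 0 0 0 0 0 .04'
python3 go.py .5546 -.285 .045 1.367
```

```text
time_s: 3.7
position: [0.554, -0.2842, 0.0438]
tcp_rot: [0.775, 0.631, -0.0, -0.001]
contact_force: [0.7, 1.3, 1.1]
opening: 0.04
finger_force: 0.0
t 3.7 pos [ 0.554  -0.2842  0.0438] phi 1.3667 zax [-0.0014  0.0007 -1.    ] F [0.7 1.3 1.1] T [-0.07 -0.09 -0.06] open 0.0400 ff 0.0 j6 -0.27
tool shift [-0.0007  0.0007 -0.0012]
rz -0.0002611030420236471
```

```bash
python3 steer.py '0 0 0 0 0 0 .012;0 0 0 0 0 0 .012;0 0 0 0 0 0 0;0 0 0 0 0 0 0;0 0 0 0 0 0 0;0 0 0 0 0 0 0'
python3 go.py .5546 -.285 .045 1.367
```

```text
time_s: 4.3
position: [0.5549, -0.2846, 0.0448]
tcp_rot: [0.775, 0.631, 0.0, 0.0]
contact_force: [1.3, -0.3, 0.9]
opening: 0.0095
finger_force: 29.9
t 4.3 pos [ 0.5549 -0.2846  0.0448] phi 1.3668 zax [ 0.0006 -0.0003 -1.    ] F [ 1.3 -0.3  0.9] T [-0.06 -0.22  0.02] open 0.0095 ff 29.9 j6 -0.27
tool shift [-0.0004 -0.0002 -0.0002]
rz -0.00017738968596026083
```

```bash
python3 steer.py '0 0 0 0 0 -.01 0;0 0 0 0 0 -.02 0;0 0 0 0 0 -.04 0;0 0 0 0 0 -.04 0;0 0 0 0 0 -.04 0;0 0 0 0 0 -.04 0;0 0 0 0 0 -.03 0;0 0 -.15 0 0 0 0;0 0 -.15 0 0 0 0;0 0 -.15 0 0 0 0;0 0 -.119 0 0 0 0;0 0 0 0 0 0 0'
python3 go.py .585 .207 .265 1.936
```

```text
time_s: 5.5
position: [0.5542, -0.2843, 0.2651]
tcp_rot: [0.566, 0.824, -0.0, -0.0]
contact_force: [-0.5, -0.6, -0.7]
opening: 0.0093
finger_force: 29.9
t 5.5 pos [ 0.5542 -0.2843  0.2651] phi 1.9375 zax [-0.0003  0.0001 -1.    ] F [-0.5 -0.6 -0.7] T [-0.06 -0.09  0.03] open 0.0093 ff 29.9 j6 -0.84
tool shift [0.4476 0.2049 0.0001]
rz 0.0014941009819460227
```

```bash
python3 steer.py '0 0 0 .0407 .01863 0 0;0 0 0 .0407 .01863 0 0;0 0 0 .0407 .01863 0 0;0 0 0 .0407 .01863 0 0;0 0 0 .0407 .01863 0 0;0 0 0 .0407 .01863 0 0;0 0 0 .0407 .01863 0 0;0 0 0 .0407 .01863 0 0;0 0 0 .0407 .01863 0 0;0 0 0 .0407 .01863 0 0;0 0 0 .0407 .01863 0 0;0 0 0 0 0 0 0'
python3 steer.py '0 0 0 0 0 .02 0;0 0 0 0 0 .02 0;0 0 0 0 0 0 0;0 0 0 0 0 0 0'
python3 go.py .585 .207 .200 1.936
python3 - <<'E'
from h import *
S=avg("scene");T=avg("top")
a=cv2.resize(S[140:200,285:350].astype(np.uint8)[:,:,::-1],None,fx=7,fy=7,interpolation=cv2.INTER_CUBIC)
b=cv2.resize(T[180:240,180:225].astype(np.uint8)[:,:,::-1],None,fx=7,fy=7,interpolation=cv2.INTER_CUBIC)
cv2.imwrite("pics/g2.png",np.hstack([a,b]))
E
```

```text
time_s: 6.7
position: [0.5859, 0.2116, 0.2647]
tcp_rot: [0.567, 0.824, 0.001, -0.0]
contact_force: [0.6, 0.0, -0.0]
opening: 0.0091
finger_force: 29.9
time_s: 7.1
position: [0.5861, 0.2063, 0.225]
tcp_rot: [0.568, 0.823, -0.0, -0.0]
contact_force: [-0.1, 0.9, -0.4]
opening: 0.0093
finger_force: 29.9
t 7.1 pos [0.5861 0.2063 0.225 ] phi 1.9337 zax [-0.0006 -0.0003 -1.    ] F [-0.1  0.9 -0.4] T [-0.06 -0.13 -0.02] open 0.0093 ff 29.9 j6 -0.03
tool shift [ 0.0011 -0.0007  0.025 ]
rz -0.0023342788802067638
```

View pics/g2.png

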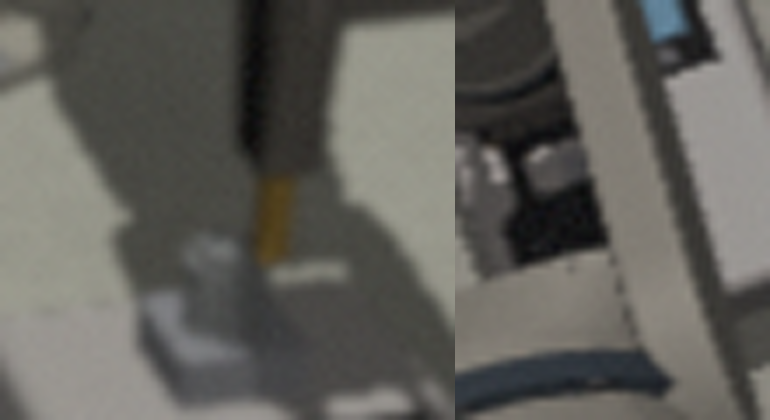

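The key hangs upright, with its lower end at scene crop (270,262), to the +x side of the shaft. The top view is blocked by the arm. I check the key's predicted pixel, then lower.

```bash
cat > dr.py <<'E'
# state in drive frame
from go import *
A=np.array([.5475,.1932]);y0=.365;p=s["position"][:2]-A
D=np.array([[np.cos(y0),np.sin(y0)],[-np.sin(y0),np.cos(y0)]])
print("DRIVE xy mm",(D@p*1000).round(2),"Fxy",(D@s["contact_force"][:2]).round(1))
E
python3 - <<'E'
from h import *
print(proj("scene",[.5861,.2063,.188]),"obs",285+270/7-.43,140+262/7-.43)
E
python3 steer.py '0 0 0 0 -.0007 .02 0;0 0 0 0 0 .018 0;0 0 0 0 0 0 0;0 0 0 0 0 0 0'
python3 dr.py
```

```text
[323.32159973 176.36675417] obs 323.14142857142855 176.99857142857144
time_s: 7.9
position: [0.5856, 0.2066, 0.1868]
tcp_rot: [0.567, 0.824, -0.0, -0.0]
contact_force: [0.0, 0.6, -0.1]
opening: 0.009
finger_force: 29.9
t 7.9 pos [0.5856 0.2066 0.1868] phi 1.9357 zax [-0.0004 -0.0001 -1.    ] F [ 0.   0.6 -0.1] T [ 0.05 -0.08 -0.01] open 0.0090 ff 29.9 j6 -0.03
DRIVE xy mm [40.34 -1.04] Fxy [0.2 0.5]
```

```bash
python3 steer.py '0 0 0 .001 -.01 0 0;0 0 0 0 -.008 0 0;0 0 0 0 0 0 0;0 0 0 0 -.002 0 0;0 0 0 0 -.002 0 0;0 0 0 0 0 0 0' >/dev/null; python3 dr.py
python3 steer.py '0 0 0 0 -.001 0 0;0 0 0 0 -.001 0 0;0 0 0 0 0 0 0' >/dev/null; python3 dr.py
```

```text
t 8.5 pos [0.5645 0.1996 0.1867] phi 1.9358 zax [ 0.0001  0.     -1.    ] F [ 0.6  1.2 -0.4] T [ 0.03 -0.11 -0.03] open 0.0094 ff 29.9 j6 -0.03
DRIVE xy mm [18.19 -0.07] Fxy [1.  0.9]
t 8.8 pos [0.5627 0.199  0.1865] phi 1.9358 zax [-0.0002 -0.     -1.    ] F [ 0.6 -0.3  0. ] T [-0.03 -0.16  0.01] open 0.0092 ff 29.9 j6 -0.03
DRIVE xy mm [16.24 -0.04] Fxy [ 0.5 -0.5]
```

```bash
python3 steer.py '0 0 0 0 -.001 0 0;0 0 0 0 0 0 0;0 0 0 0 0 0 0' >/dev/null; python3 dr.py
python3 steer.py '0 0 0 0 -.001 0 0;0 0 0 0 0 0 0;0 0 0 0 0 0 0' >/dev/null; python3 dr.py
python3 steer.py '0 0 0 0 -.001 0 0;0 0 0 0 0 0 0;0 0 0 0 0 0 0' >/dev/null; python3 dr.py
```

```text
t 9.1 pos [0.5618 0.1987 0.1866] phi 1.9358 zax [ 0.  0. -1.] F [ 0.1 -0.3 -0.2] T [-0.02 -0.07  0.01] open 0.0093 ff 29.9 j6 -0.03
DRIVE xy mm [15.33 -0.01] Fxy [-0.  -0.3]
t 9.4 pos [0.5611 0.1983 0.1866] phi 1.9358 zax [ 0.0004  0.0002 -1.    ] F [ 0.4  0.7 -1.6] T [ 0.05 -0.32  0.02] open 0.0097 ff 29.9 j6 -0.03
DRIVE xy mm [14.51 -0.04] Fxy [0.6 0.5]
t 9.7 pos [0.5606 0.1982 0.1868] phi 1.9358 zax [ 0.0014  0.0005 -1.    ] F [ 4.   2.5 -1.8] T [ 0.31 -1.01  0.  ] open 0.0090 ff 30.0 j6 -0.03
DRIVE xy mm [14.01 -0.05] Fxy [4.7 0.9]
```

```bash
python3 steer.py '0 0 0 0 .002 0 0;0 0 0 .001 0 0 0;0 0 0 .001 0 0 0;0 0 0 0 0 0 0;0 0 0 0 0 0 0' >/dev/null; python3 dr.py
python3 steer.py '0 0 0 -.002 0 0 0;0 0 0 -.001 0 0 0;0 0 0 -.001 0 0 0;0 0 0 0 0 0 0;0 0 0 0 0 0 0' >/dev/null; python3 dr.py
```

```text
t 10.2 pos [0.5607 0.2002 0.1864] phi 1.9359 zax [-0.0008 -0.0005 -1.    ] F [-0.2 -1.2 -0.5] T [-0.23 -0.08  0.04] open 0.0089 ff 29.9 j6 -0.02
DRIVE xy mm [14.89  1.85] Fxy [-0.6 -1.1]
t 10.7 pos [0.5624 0.1972 0.1867] phi 1.9357 zax [-0.0002  0.0007 -1.    ] F [-1.5  3.1  0.3] T [ 0.67  0.25 -0.03] open 0.0094 ff 29.9 j6 -0.03
DRIVE xy mm [15.35 -1.62] Fxy [-0.3  3.5]
```

```bash
python3 steer.py '0 0 0 .0022 0 0 0;0 0 0 0 0 .004 0;0 0 0 0 0 .004 0;0 0 0 0 0 0 0;0 0 0 0 0 0 0' >/dev/null; python3 dr.py
python3 steer.py '0 0 0 0 0 .002 0;0 0 0 0 0 0 0;0 0 0 0 0 0 0' >/dev/null; python3 dr.py
python3 steer.py '0 0 0 0 0 .0015 0;0 0 0 0 0 0 0;0 0 0 0 0 0 0' >/dev/null; python3 dr.py
```

```text
t 11.2 pos [0.5617 0.1986 0.1783] phi 1.9358 zax [-0.0004 -0.0004 -1.    ] F [-0.   0.1  0.2] T [-0.01 -0.09 -0.02] open 0.0093 ff 29.9 j6 -0.03
DRIVE xy mm [15.19 -0.02] Fxy [0.  0.1]
t 11.5 pos [0.5618 0.1988 0.1766] phi 1.9358 zax [-0. -0. -1.] F [-0.   0.5 -0.6] T [-0.  -0.1  0. ] open 0.0093 ff 29.9 j6 -0.03
DRIVE xy mm [15.31  0.13] Fxy [0.2 0.5]
t 11.8 pos [0.5617 0.1988 0.1751] phi 1.9358 zax [-0.0001  0.     -1.    ] F [-0.   1.6  0.1] T [ 0.   -0.12  0.03] open 0.0092 ff 29.9 j6 -0.03
DRIVE xy mm [15.31  0.15] Fxy [0.5 1.5]
```

```bash
python3 steer.py '0 0 0 0 0 .0015 0;0 0 0 0 0 0 0;0 0 0 0 0 0 0' >/dev/null; python3 dr.py
python3 steer.py '0 0 0 0 .0006 0 0;0 0 0 0 .0006 0 0;0 0 0 0 0 0 0' >/dev/null; python3 dr.py
python3 steer.py '0 0 0 0 .0006 0 0;0 0 0 0 0 0 0' >/dev/null; python3 dr.py
```

```text
t 12.1 pos [0.5617 0.1988 0.1735] phi 1.9358 zax [-0.0001 -0.     -1.    ] F [ 0.4 -0.2 -0.4] T [-0.06 -0.04  0.05] open 0.0093 ff 29.9 j6 -0.03
DRIVE xy mm [15.29  0.16] Fxy [ 0.3 -0.4]
t 12.4 pos [0.5628 0.1992 0.1736] phi 1.9358 zax [-0.0004 -0.0002 -1.    ] F [-1.  -0.1 -0. ] T [-0.12  0.07  0.06] open 0.0093 ff 29.9 j6 -0.03
DRIVE xy mm [16.39  0.14] Fxy [-1.   0.2]
t 12.6 pos [0.5631 0.1993 0.1735] phi 1.9358 zax [-0.0008 -0.0003 -1.    ] F [-2.4 -0.4  0.5] T [-0.22  0.33 -0.01] open 0.0097 ff 29.9 j6 -0.03
DRIVE xy mm [16.77  0.16] Fxy [-2.4  0.5]
```

```bash
python3 steer.py '0 0 0 0 -.0017 0 0;0 0 0 0 0 0 0;0 0 0 0 0 0 .02;0 0 0 0 0 0 .02;0 0 0 0 0 0 .03;0 0 0 0 0 0 .03' >/dev/null; python3 dr.py
python3 steer.py '0 0 0 0 0 -.02 .03;0 0 0 0 0 -.04 .03;0 0 0 -.04 0 -.03 .03;0 0 0 -.045 0 0 .03;0 0 0 -.045 0 0 .03;0 0 0 -.045 0 0 .03;0 0 0 -.045 0 0 .09;0 0 0 0 0 0 .09' >/dev/null; python3 go.py .4646 -.0423 .10
python3 - <<'E'
from h import *
S=avg("scene");T=avg("top");np.savez("b.npz",S=S,T=T)
a=cv2.resize(S[165:205,295:345].astype(np.uint8)[:,:,::-1],None,fx=8,fy=8,interpolation=cv2.INTER_CUBIC)
b=cv2.resize(T[185:225,185:235].astype(np.uint8)[:,:,::-1],None,fx=8,fy=8,interpolation=cv2.INTER_CUBIC)
cv2.imwrite("pics/g3.png",np.hstack([a,b]))
E
```

```text
t 13.2 pos [0.562  0.1989 0.1736] phi 1.9358 zax [ 0.0002  0.     -1.    ] F [-0.1  0.1 -0.2] T [-0.05 -0.05  0.02] open 0.0304 ff 0.0 j6 -0.03
DRIVE xy mm [15.53  0.12] Fxy [-0.   0.2]
t 14.0 pos [ 0.6418 -0.0114  0.2634] phi 1.9319 zax [ 0.0009 -0.0016 -1.    ] F [ 0.6 -0.2  0.1] T [-0.03 -0.06 -0.01] open 0.0441 ff 0.0 j6 -0.38
tool shift [ 0.034  -0.1767  0.1633]
```

View pics/g3.png

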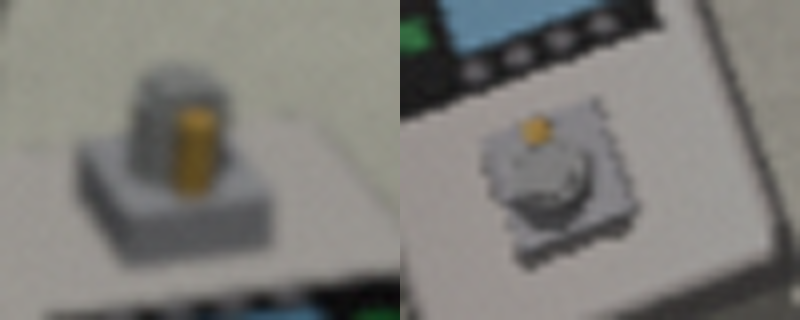

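The key stands in the slot: brass from scene crop (196,110) to (194,195), top view (537,128), below the shaft tip. I check the height of its top by triangulation.

```bash
python3 - <<'E'
from h import *
d=np.load("b.npz");K=8
def mask(n,A,o,w,h,t):
    I=cv2.resize(A[o[1]:o[1]+h,o[0]:o[0]+w].astype(np.float32),None,fx=K,fy=K,interpolation=cv2.INTER_CUBIC)
    m=((I[...,0]-I[...,2])>t).astype(np.uint8);c=max(cv2.findContours(m,0,1)[0],key=cv2.contourArea)[:,0]
    f=lambda p:(np.array(p)+.5)/K-.5+np.array(o)
    return f(c.min(0)),f(c.max(0)),f(c.mean(0))
s=mask("s",d["S"],(310,170),20,25,35);t=mask("t",d["T"],(193,192),20,18,35);print(s,t)
ps=(s[2][0]+.3,s[0][1]+1.2);pt=t[2]
print(tri(ps,pt)); 
a=np.array([.5475,.1932])+np.array([np.cos(.365),np.sin(.365)])*.0155
for z in (.166,.186): print(z,proj("scene",[*a,z]),proj("top",[*a,z]))
print("bottom z140 front",proj("scene",[*a,.14]))
E
python3 go.py .4646 -.0423 .10
```

```text
(array([316.8125, 178.0625]), array([321.4375, 188.8125]), array([318.95526961, 183.28553922])) (array([199.8125, 199.3125]), array([203.3125, 202.5625]), array([201.5703125, 200.89375  ]))
(array([0.56154199, 0.19873767, 0.16555065]), np.float64(0.000645610751498915))
0.166 [319.40000868 179.18068476] [201.65991833 200.73256741]
0.186 [320.02770937 172.0293823 ] [200.6915769  199.89411639]
bottom z140 front [318.60386824 188.2509967 ]
t 14.4 pos [ 0.6402 -0.0055  0.2638] phi 1.9373 zax [ 0.0001  0.0001 -1.    ] F [ 0.  -1.2  0. ] T [-0.01 -0.11 -0.03] open 0.0763 ff 0.0 j6 -0.38
tool shift [ 0.0285 -0.1771  0.1637]
```

The key is fully home, with its top at z 0.1656. Now to the pulley.

```bash
python3 steer.py '0 0 0 .007 -.0443 0 .092;0 0 0 .007 -.0443 0 .092;0 0 0 .007 -.0443 0 .092;0 0 0 .007 -.0443 0 .092;0 0 0 0 0 .04 .092;0 0 0 0 0 .04 .092;0 0 0 0 0 .04 .092;0 0 0 0 0 .04 .092;0 0 0 0 0 0 .092;0 0 0 0 0 0 .092'>/dev/null;python3 go.py .4655 -.042 .021
```

```text
t 15.4 pos [ 0.4648 -0.0433  0.1041] phi 1.9365 zax [-0.0012  0.0002 -1.    ] F [ 0.  -0.1  1.1] T [-0.08 -0.07  0.02] open 0.0919 ff 0.0 j6 -0.46
tool shift [0.0009 0.0012 0.0831]
```

```bash
python3 steer.py '0 0 0 .001 .001 .03 .092;0 0 0 0 0 .03 .092;0 0 0 0 0 .015 .092;0 0 0 0 0 .008 .092;0 0 0 0 0 0 .092;0 0 0 0 0 0 .06;0 0 0 0 0 0 .06;0 0 0 0 0 0 .06;0 0 0 0 0 0 0;0 0 0 0 0 0 0;0 0 0 0 0 0 0'>/dev/null;python3 go.py .4655 -.042 .021
python3 steer.py '0 0 0 0 0 0 .08;0 0 0 0 0 0 .08;0 0 0 0 0 0 .08;0 0 .15 0 0 0 .08;0 0 .15 0 0 0 .08;0 0 .15 0 0 0 .08;0 0 .15 0 0 0 .08;0 0 .15 0 0 0 .08;0 0 .15 0 0 0 .08'>/dev/null; python3 go.py
```

```text
t 16.5 pos [ 0.4656 -0.0425  0.0208] phi 1.9358 zax [ 0.0004 -0.     -1.    ] F [ 0.7 -0.1  3.8] T [ 0.04 -0.23  0.01] open 0.0494 ff 30.0 j6 -0.46
tool shift [ 0.0005  0.0001 -0.0002]
t 17.4 pos [ 0.4653 -0.0425  0.0205] phi 1.0296 zax [-0.0002  0.     -1.    ] F [ 0.1 -0.4 -0.5] T [-0.   -0.01 -0.03] open 0.0804 ff 0.0 j6 0.45
```

```bash
python3 steer.py '0 0 .15 0 0 0 .08;0 0 .15 0 0 0 .08;0 0 .15 0 0 0 .08;0 0 .15 0 0 0 .08;0 0 .067 0 0 0 .08;0 0 0 0 0 0 .08;0 0 0 0 0 0 0;0 0 0 0 0 0 0;0 0 0 0 0 0 0;0 0 0 0 0 0 0;0 0 0 0 0 0 0'>/dev/null; python3 go.py
python3 steer.py '0 0 0 0 0 -.01 0;0 0 0 0 0 -.02 0;0 0 0 0 0 -.04 0;0 0 0 0 0 -.04 0;0 0 0 0 0 -.04 0;0 0 0 0 0 -.04 0;0 0 0 0 0 -.04 0;0 0 0 0 0 0 0;0 0 0 0 0 0 0' >/dev/null; python3 go.py .54875 .19384 .25 .924
```

```text
t 18.5 pos [ 0.4654 -0.0424  0.0206] phi 0.3692 zax [-0.  0. -1.] F [-0.3  0.   0.5] T [ 0.08 -0.01 -0.01] open 0.0495 ff 30.0 j6 1.11
t 19.4 pos [ 0.4653 -0.0425  0.2511] phi 0.3688 zax [ 0.0015 -0.0002 -1.    ] F [-0.8  0.2 -4. ] T [ 0.   -0.   -0.02] open 0.0493 ff 30.0 j6 1.11
tool shift [ 0.163  -0.1904  0.0012]
rz -0.5551929206974567
```

```bash
python3 steer.py '0 0 0 .0272 -.0317 0 0;0 0 0 .0272 -.0317 0 0;0 0 0 .0272 -.0317 0 0;0 0 0 .0272 -.0317 0 0;0 0 0 .0272 -.0317 0 0;0 0 0 .0272 -.0317 0 0;0 0 .13 0 0 0 0;0 0 0 0 0 .03 0;0 0 0 0 0 .02 0;0 0 0 0 0 0 0;0 0 0 0 0 0 0' >/dev/null; python3 go.py .54875 .19384 .1876 .244
python3 - <<'E'
from h import *
S=avg("scene");a=cv2.resize(S[150:205,285:350].astype(np.uint8)[:,:,::-1],None,fx=8,fy=8,interpolation=cv2.INTER_CUBIC)
cv2.imwrite("pics/g4.png",a)
E
```

```text
t 20.5 pos [0.5481 0.1934 0.1992] phi 0.2387 zax [-0.0031 -0.0011 -1.    ] F [ 0.7  0.2 -2.8] T [ 0.02 -0.03  0.01] open 0.0495 ff 30.0 j6 1.67
tool shift [ 0.0008 -0.0003  0.0116]
rz -0.005253733848967351
```

View pics/g4.png

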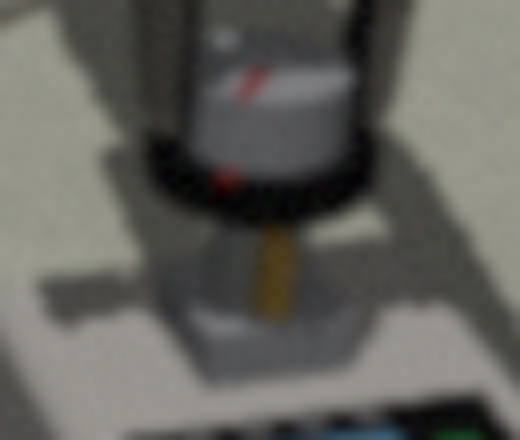

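The pulley sits squarely over the shaft. Its stripe, at crop (228,182), is to the left of the key at (275,270), as intended for the start of the sweep. I lower by feel.

```bash
python3 steer.py '0 0 0 .0005 0 .004 0;0 0 0 0 0 .003 0;0 0 0 0 0 0 0;0 0 0 0 0 0 0' >/dev/null; python3 go.py .54875 .19384 .1876 .244
python3 steer.py '0 0 0 0 0 .002 0;0 0 0 0 0 .001 0;0 0 0 0 0 0 0;0 0 0 0 0 0 0' >/dev/null; python3 go.py .54875 .19384 .1876 .244
```

```text
t 21.1 pos [0.5495 0.1938 0.1935] phi 0.2388 zax [-0.0002 -0.0001 -1.    ] F [-0.7  0.  -3.1] T [ 0.01  0.03 -0.02] open 0.0497 ff 30.0 j6 1.67
tool shift [-0.0007 -0.0002  0.0059]
rz -0.005243727876415527
t 21.5 pos [0.5496 0.1939 0.1906] phi 0.2388 zax [-0.0001  0.     -1.    ] F [ 0.1 -0.5 -3.3] T [-0.02 -0.02 -0.02] open 0.0493 ff 30.0 j6 1.67
tool shift [-0.0008 -0.0001  0.003 ]
rz -0.005221099555623998
```

```bash
python3 steer.py '0 0 0 -.0008 0 .001 0;0 0 0 0 0 .001 0;0 0 0 0 0 0 0;0 0 0 0 0 0 0' >/dev/null; python3 dr.py
python3 steer.py '0 0 0 0 0 .001 0;0 0 0 0 0 0 0;0 0 0 0 0 0 0' >/dev/null; python3 dr.py
python3 steer.py '0 0 0 0 0 .001 0;0 0 0 0 0 0 0;0 0 0 0 0 0 0' >/dev/null; python3 dr.py
```

```text
t 21.9 pos [0.5488 0.1937 0.1885] phi 0.2388 zax [-0. -0. -1.] F [-0.2  0.8 -3. ] T [-0.06 -0.03 -0.  ] open 0.0497 ff 30.0 j6 1.67
DRIVE xy mm [ 1.4  -0.02] Fxy [0.1 0.8]
t 22.2 pos [0.5488 0.1937 0.1876] phi 0.2387 zax [-0. -0. -1.] F [ 0.8  0.2 -2.7] T [ 0.01 -0.03 -0.01] open 0.0494 ff 30.0 j6 1.67
DRIVE xy mm [ 1.41 -0.01] Fxy [ 0.8 -0.1]
t 22.5 pos [0.5489 0.1938 0.1866] phi 0.2388 zax [ 0.0001  0.0001 -1.    ] F [ 0.9  0.1 -2.9] T [ 0.16 -0.04 -0.  ] open 0.0496 ff 30.0 j6 1.67
DRIVE xy mm [1.5  0.06] Fxy [ 0.9 -0.3]
```

```bash
python3 steer.py '0 0 0 0 0 .0005 0;0 0 0 0 0 0 0;0 0 0 0 0 0 0' >/dev/null; python3 dr.py
python3 steer.py '0 0 0 0 0 .0005 0;0 0 0 0 0 0 0;0 0 0 0 0 0 0' >/dev/null; python3 dr.py
python3 steer.py '0 0 0 0 0 .0005 0;0 0 0 0 0 0 0;0 0 0 0 0 0 0' >/dev/null; python3 dr.py
```

```text
t 22.8 pos [0.549  0.1938 0.1863] phi 0.2388 zax [ 0.0005  0.0002 -1.    ] F [-0.5  1.  -0.7] T [ 0.15 -0.05  0.02] open 0.0495 ff 30.0 j6 1.67
DRIVE xy mm [1.64 0.  ] Fxy [-0.1  1.2]
t 23.1 pos [0.5492 0.1939 0.186 ] phi 0.2388 zax [ 0.0009  0.0004 -1.    ] F [0.  0.8 4.1] T [ 0.11 -0.08  0.01] open 0.0494 ff 30.0 j6 1.67
DRIVE xy mm [1.82 0.02] Fxy [0.3 0.7]
t 23.4 pos [0.5493 0.194  0.1857] phi 0.2388 zax [ 0.0011  0.0006 -1.    ] F [-0.2  0.8  6.6] T [ 0.24 -0.   -0.02] open 0.0494 ff 30.0 j6 1.67
DRIVE xy mm [1.94 0.09] Fxy [0.1 0.8]
```

```bash
cat > ck.py <<'E'
from dr import *
import sys
sys.exit(1 if s["contact_force"][2]<.3 or s["contact_force"][2]>14 or abs(s["ft_torque"][2])>.3 else 0)
E
python3 steer.py '0 0 0 0 0 -.0002 0;0 0 0 0 0 0 0'>/dev/null; python3 ck.py && python3 steer.py '0 0 -.05 0 0 0 0;0 0 -.05 0 0 0 0;0 0 0 0 0 0 0'>/dev/null; python3 ck.py && python3 steer.py '0 0 -.05 0 0 0 0;0 0 -.05 0 0 0 0;0 0 0 0 0 0 0'>/dev/null; python3 ck.py && python3 steer.py '0 0 -.05 0 0 0 0;0 0 -.05 0 0 0 0;0 0 0 0 0 0 0'>/dev/null; python3 ck.py
```

```text
t 23.6 pos [0.5492 0.1939 0.1858] phi 0.2388 zax [ 0.0011  0.0005 -1.    ] F [0.2 1.2 5.2] T [ 0.21 -0.08  0.02] open 0.0492 ff 30.0 j6 1.67
DRIVE xy mm [1.88 0.04] Fxy [0.6 1.1]
t 23.9 pos [0.5493 0.1939 0.1857] phi 0.3397 zax [ 0.001   0.0004 -1.    ] F [0.5 0.5 6.1] T [ 0.24 -0.17 -0.02] open 0.0494 ff 30.0 j6 1.57
DRIVE xy mm [1.88 0.  ] Fxy [0.7 0.3]
t 24.2 pos [0.5493 0.1937 0.1856] phi 0.4387 zax [ 0.001   0.0001 -1.    ] F [-0.5 -0.2  5.1] T [ 0.07 -0.23 -0.04] open 0.0495 ff 30.0 j6 1.47
DRIVE xy mm [ 1.84 -0.18] Fxy [-0.5 -0.1]
t 24.5 pos [0.5492 0.1937 0.1855] phi 0.5377 zax [ 0.0007  0.     -1.    ] F [ 1.1 -0.7  5.1] T [ 0.01 -0.34  0.01] open 0.0497 ff 30.0 j6 1.37
DRIVE xy mm [ 1.72 -0.14] Fxy [ 0.8 -1.1]
```

```bash
python3 steer.py '0 0 -.05 0 0 0 0;0 0 -.05 0 0 0 0;0 0 0 0 0 0 0'>/dev/null; python3 ck.py && python3 steer.py '0 0 -.05 0 0 0 0;0 0 -.05 0 0 0 0;0 0 0 0 0 0 0'>/dev/null; python3 ck.py && python3 steer.py '0 0 -.05 0 0 0 0;0 0 -.05 0 0 0 0;0 0 0 0 0 0 0'>/dev/null; python3 ck.py && python3 steer.py '0 0 -.05 0 0 0 0;0 0 -.05 0 0 0 0;0 0 0 0 0 0 0'>/dev/null; python3 ck.py
```

```text
t 24.8 pos [0.5488 0.1936 0.1851] phi 0.6371 zax [-0.0002 -0.0002 -1.    ] F [ 0.6 -0.6  1.6] T [-0.05 -0.28 -0.01] open 0.0492 ff 30.0 j6 1.27
DRIVE xy mm [ 1.32 -0.12] Fxy [ 0.4 -0.8]
t 25.1 pos [0.5481 0.1937 0.1844] phi 0.7366 zax [-0.0018 -0.0002 -1.    ] F [ 0.4  1.8 -2.8] T [ 0.29 -0.24  0.03] open 0.0494 ff 30.0 j6 1.17
DRIVE xy mm [0.7  0.28] Fxy [1.  1.5]
t 25.1 pos [0.5481 0.1937 0.1844] phi 0.7366 zax [-0.0018 -0.0002 -1.    ] F [ 0.4  1.8 -2.8] T [ 0.29 -0.24  0.03] open 0.0494 ff 30.0 j6 1.17
DRIVE xy mm [0.7  0.28] Fxy [1.  1.5]
t 25.1 pos [0.5481 0.1937 0.1844] phi 0.7366 zax [-0.0018 -0.0002 -1.    ] F [ 0.4  1.8 -2.8] T [ 0.29 -0.24  0.03] open 0.0494 ff 30.0 j6 1.17
DRIVE xy mm [0.7  0.28] Fxy [1.  1.5]
```

```bash
python3 steer.py '0 0 0 0 0 .001 0;0 0 0 0 0 0 0;0 0 0 0 0 0 0'>/dev/null; python3 dr.py; python3 steer.py '0 0 0 0 0 .001 0;0 0 0 0 0 0 0;0 0 0 0 0 0 0'>/dev/null; python3 dr.py
```

```text
t 25.4 pos [0.5484 0.1937 0.1839] phi 0.7376 zax [-0.001  -0.0001 -1.    ] F [-0.1  1.7 -4. ] T [ 0.34 -0.06 -0.01] open 0.0493 ff 30.0 j6 1.17
DRIVE xy mm [1.   0.19] Fxy [0.5 1.6]
t 25.7 pos [0.5487 0.1937 0.1832] phi 0.7386 zax [-0.0002 -0.     -1.    ] F [ 0.2  1.8 -4.1] T [ 0.3  -0.09 -0.04] open 0.0497 ff 30.0 j6 1.17
DRIVE xy mm [1.31 0.02] Fxy [0.8 1.7]
```

It has found the key: z is 3 mm below the key-top contact with no push. I lower gently.

```bash
cat > ck2.py <<'E'
from dr import *
import sys
f=s["contact_force"];sys.exit(1 if f[2]>3 or abs(s["ft_torque"][2])>.3 or np.hypot(f[0],f[1])>8 else 0)
E
python3 steer.py '0 0 0 0 0 .001 0;0 0 0 0 0 .001 0;0 0 0 0 0 0 0;0 0 0 0 0 0 0'>/dev/null; python3 ck2.py && python3 steer.py '0 0 0 0 0 .002 0;0 0 0 0 0 .002 0;0 0 0 0 0 0 0'>/dev/null; python3 ck2.py && python3 steer.py '0 0 0 0 0 .002 0;0 0 0 0 0 .002 0;0 0 0 0 0 0 0'>/dev/null; python3 ck2.py && python3 steer.py '0 0 0 0 0 .002 0;0 0 0 0 0 .002 0;0 0 0 0 0 0 0'>/dev/null; python3 ck2.py
```

```text
t 26.1 pos [0.5488 0.1937 0.1812] phi 0.7389 zax [ 0. -0. -1.] F [ 0.2  0.9 -2.5] T [ 0.21 -0.12  0.01] open 0.0496 ff 30.0 j6 1.17
DRIVE xy mm [1.43 0.  ] Fxy [0.5 0.7]
t 26.4 pos [0.5488 0.1938 0.177 ] phi 0.7388 zax [-0.0001  0.0001 -1.    ] F [ 1.3  2.3 -2.7] T [ 0.35 -0.17  0.01] open 0.0492 ff 30.0 j6 1.17
DRIVE xy mm [1.4  0.06] Fxy [2.  1.7]
t 26.7 pos [0.5488 0.1938 0.173 ] phi 0.7388 zax [-0.0001  0.0001 -1.    ] F [ 2.4  1.6 -2.6] T [ 0.4  -0.16  0.01] open 0.0492 ff 30.0 j6 1.17
DRIVE xy mm [1.39 0.07] Fxy [2.8 0.6]
t 27.0 pos [0.5488 0.1938 0.169 ] phi 0.7388 zax [-0.0001  0.0001 -1.    ] F [ 0.7  1.8 -3.9] T [ 0.46 -0.19  0.02] open 0.0497 ff 30.0 j6 1.17
DRIVE xy mm [1.41 0.09] Fxy [1.3 1.4]
```

```bash
python3 steer.py '0 0 0 0 0 .002 0;0 0 0 0 0 .002 0;0 0 0 0 0 0 0'>/dev/null; python3 ck2.py && python3 steer.py '0 0 0 0 0 .002 0;0 0 0 0 0 .001 0;0 0 0 0 0 0 0'>/dev/null; python3 ck2.py && python3 steer.py '0 0 0 0 0 .0008 0;0 0 0 0 0 0 0;0 0 0 0 0 0 0'>/dev/null; python3 ck2.py && python3 steer.py '0 0 0 0 0 .0007 0;0 0 0 0 0 0 0;0 0 0 0 0 0 0'>/dev/null; python3 ck2.py
```

```text
t 27.3 pos [0.5488 0.1938 0.165 ] phi 0.7388 zax [-0.      0.0001 -1.    ] F [ 0.6  2.  -4. ] T [ 0.47 -0.26 -0.01] open 0.0493 ff 30.0 j6 1.17
DRIVE xy mm [1.43 0.08] Fxy [1.2 1.7]
t 27.6 pos [0.5488 0.1938 0.1622] phi 0.7388 zax [ 0.      0.0001 -1.    ] F [ 1.7  2.3 -3. ] T [ 0.53 -0.26 -0.01] open 0.0500 ff 30.0 j6 1.17
DRIVE xy mm [1.45 0.06] Fxy [2.4 1.5]
t 27.9 pos [0.5489 0.1938 0.1615] phi 0.7388 zax [ 0.0001  0.0001 -1.    ] F [ 0.8  2.6 -3.5] T [ 0.56 -0.17  0.04] open 0.0498 ff 30.0 j6 1.17
DRIVE xy mm [1.49 0.06] Fxy [1.7 2.2]
t 28.2 pos [0.5489 0.1938 0.1608] phi 0.7388 zax [ 0.0001  0.0001 -1.    ] F [ 1.2  3.  -1.8] T [ 0.6  -0.18 -0.03] open 0.0495 ff 30.0 j6 1.17
DRIVE xy mm [1.48 0.05] Fxy [2.2 2.4]
```

```bash
python3 steer.py '0 0 0 0 0 .0005 0;0 0 0 0 0 0 0;0 0 0 0 0 0 0'>/dev/null; python3 ck2.py && python3 steer.py '0 0 0 0 0 .0005 0;0 0 0 0 0 0 0;0 0 0 0 0 0 0'>/dev/null; python3 ck2.py
```

```text
t 28.5 pos [0.549  0.1939 0.1606] phi 0.7388 zax [ 0.0005  0.0003 -1.    ] F [-0.3  3.9  1.7] T [ 0.67 -0.03 -0.03] open 0.0495 ff 30.0 j6 1.17
DRIVE xy mm [1.69 0.11] Fxy [1.1 3.7]
t 28.8 pos [0.5491 0.1939 0.1606] phi 0.7388 zax [ 0.0007  0.0004 -1.    ] F [-0.5  3.8  6.2] T [ 0.56  0.28 -0.  ] open 0.0493 ff 30.0 j6 1.17
DRIVE xy mm [1.72 0.1 ] Fxy [0.8 3.7]
```

Seated at TCP z 0.1606, exactly the expected home height. I release, retreat and look.

```bash
python3 steer.py '0 0 0 0 0 -.0007 0;0 0 0 0 0 0 .06;0 0 0 0 0 0 .085;0 0 0 0 0 0 .085;0 0 0 0 0 0 .085;0 0 0 0 0 0 .085;0 0 0 0 0 0 .085'>/dev/null; python3 go.py; python3 steer.py '0 0 0 0 0 -.015 .085;0 0 0 0 0 -.03 .085;0 0 0 0 0 -.04 .085;0 0 0 0 0 -.03 .085;0 0 0 0 .045 0 .085;0 0 0 0 .045 0 .085;0 0 0 0 .045 0 .085;0 0 0 0 .045 0 .085;0 0 0 0 .03 0 .085;0 0 0 0 0 0 .085;0 0 0 0 0 0 .085'>/dev/null; python3 go.py
python3 - <<'E'
from h import *
S=avg("scene");T=avg("top")
a=cv2.resize(S[160:230,275:345].astype(np.uint8)[:,:,::-1],None,fx=4,fy=4,interpolation=cv2.INTER_CUBIC)
b=cv2.resize(T[170:240,165:235].astype(np.uint8)[:,:,::-1],None,fx=4,fy=4,interpolation=cv2.INTER_CUBIC)
c=cv2.resize(T.astype(np.uint8)[:,:,::-1],(560,300));d=cv2.resize(S.astype(np.uint8)[:,:,::-1],(560,300))
cv2.imwrite("pics/end.png",np.hstack([np.vstack([a,b]),np.vstack([d,c])[:560,:240*2-0]])[:560,:800])
A=[.5488,.1938]
for z in (.154,.178,.204): print(z,proj("scene",[*A,z]),proj("top",[*A,z]))
E
```

```text
t 29.5 pos [0.5488 0.1936 0.1604] phi 0.7387 zax [-0.0002 -0.0001 -1.    ] F [0.1 0.1 0.3] T [-0.03 -0.07  0.04] open 0.0850 ff 0.0 j6 1.17
t 30.6 pos [0.6902 0.0381 0.276 ] phi 0.7376 zax [-0.0002  0.0003 -1.    ] F [-0.2  0.4  0.5] T [0.01 0.01 0.01] open 0.0853 ff 0.0 j6 0.89
0.154 [317.0445372  180.61233222] [203.70490799 205.43750657]
0.178 [317.75529693 172.18935143] [202.58808736 204.52728874]
0.204 [318.5461233  162.81752725] [201.3283643  203.50060428]
```

View pics/end.png

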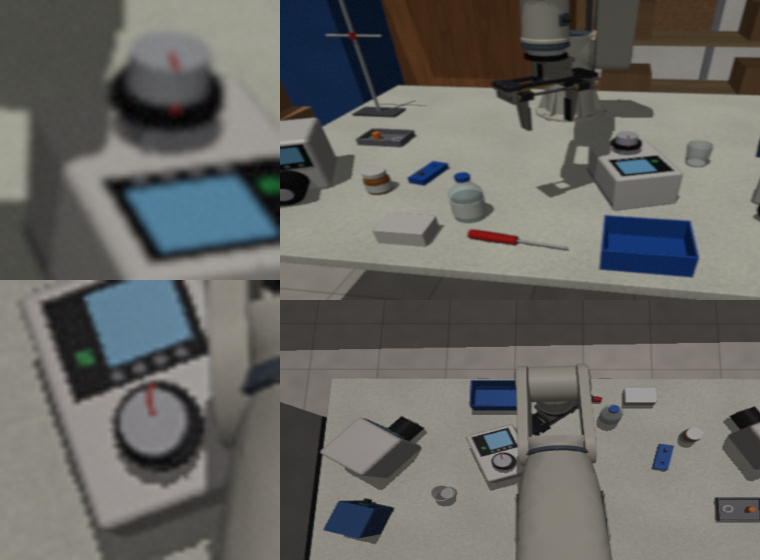

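The pulley sits flat on the housing. Its top centre is at scene (317,172.5), matching the home prediction of (317.8,172.2), and the bystanders have not moved. I hand in.

```bash
python3 -c "
from cell import r
print(r.finish_job())"
```

```text
the job is handed in; nothing more can be done
None
```

The long brass key is fully down in the shaft slot, and the pulley is home on the bearing housing after finding the key by feel under light force. The robot clock was at about 31 s when I handed in, and the short key, bottle, beaker and jar were left where they were.

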